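# Load the counter-top ice crusher

## Robot

A 6-joint arm with a two-finger parallel gripper is mounted at the origin on the work surface. World frame = base frame: x ahead of the robot, y to its left, z up, the work surface at z = 0. Lengths are in m, angles in degrees, forces in N, time in s.
With the tool pointing down it reaches from about 0.35 to 0.975 m from the base axis. Payload 4.9 kg.
Tool frame: the origin (TCP) lies where the fingers leave the gripper's body, on its centre line; the fingertips stand 73 mm ahead of it and the grasp point (between the pads) lies 54 mm ahead of it (ctrl.nose_length is the distance from the TCP to the fingertips, in m); z points along the fingers, y is the line along which they close (so a half turn about z gives the same grasp; the last joint's range is limited). The gripper opens to 85 mm and grips with 20 to 120 N. Pads are 22 mm wide; open, the fingers measure 114 mm over their backs; the gripper's body (76 mm by 85 mm) begins 54 mm behind the grasp point. The pads swing forward as they close: fully open they stand 13 mm farther back than shut.
Start: joints at [65.432, 3.019, 92.412, -0, 84.569, -6.818], TCP at [0.191, 0.595, 0.304] pointing down, gripper open.
Joint ranges: [-172.51, 172.51], [-57.92, 126.97], [3.15, 148.05], [-58.71, 238.71], [5.1, 150.11], [-179.66, 179.66]. Speed limits (degrees/s): [147.25, 147.25, 180, 180, 180, 180].

## Interface

Orientations are given as [roll, pitch, yaw] about the fixed x, y, z axes, in that order (R = Rz(yaw) Ry(pitch) Rx(roll)).
In Python, from cell import sensors, optics, ticket, ctrl gives the robot as it stands.
- The arm moves only by the shell command python3 -m pendant 'ROWS' [FORCE]. ROWS is a JSON object of lists of equal length, an entry for each row: "xyz": the shift along the world's x, y, z in m, a list of three; "twist": the turn, a rotation vector about the world's x, y, z in degrees, a list of three; "grip": the closure, from -1 (fully open) to 1 (shut), so that 0 is half open. A call has 1 to 10 rows; each row is the pose to reach, as a shift and turn from the pose commanded when the call began; what a row does not reach only later rows make up. A row lasts 1/8 s, in which the tool goes at most 62.5 mm and 10.7 degrees, less where a joint would pass 70% of its speed; a pose out of reach is approached as far as the arm can. A call with a gripper value outside its range is refused whole. The fingers move at their own pace and stop on an object; FORCE is the grip in N (left out, the last holds). Time passes only in rows, so rows that repeat a pose let the fingers close. It gives the time, the measured TCP pose, the force, the opening and the grip force at its end, in the units of the state.
- sensors.get_state(): the state, without advancing time (a new reading comes with each control period).
- optics.grab_frame(name): name is "scene" or "top"; returns the picture (420x560x3 uint8, red, green, blue); there is no depth.
- optics.camera_model(name): a dict with "camera_matrix" (3x3 intrinsics, pixels), "R" (3x3) and "t" (3): a world point X has camera coordinates R X + t. Camera axes: x right, y down, z forward; pixel columns grow to the right and rows downward; lengths in m; the calibration is good to about 2 mm. A picture is of the moment at which its call begins. camera_model takes no time and is no camera call.
- ticket.finish_job(): hands the job in; it is judged then, once.
Trained networks look in the newest picture that a camera, given by its name, has taken for a name from the list of things; names that differ only in an ending like _2 or _b are one class to them, and where a whole thing is asked for, a point or a joint stands for the part that bears it (a point fixed in the world has none). Each returns a list of dicts, best first, with "p" (0 to 1); they miss things now and then, are a little off and sometimes report something else, mostly with a low value. They report only what shows in the picture. A call takes as long as a camera call.
- optics.outline_of(camera, query): "mask" (420x560 bool, what is visible of it) and "extent" ([left, top, right, bottom] in pixels, round what is visible of it).
The state is a dict: "time": time; "joint_pos": joint angles; "joint_vel": joint speeds; "tau": joint torques, N m; "tool_pos": TCP position; "tcp_rot": TCP orientation; "wrist_force": force on the tool from outside, world axes, zero at the start; "torque": the same for the moment, N m; "finger_gap": finger opening in m; "grip_force": force on a finger pad.
Only numpy, scipy, OpenCV 4.12 (cv2) and the standard library are available. Lean on these libraries where they do the work, as an engineer would, in place of code of your own. Each camera call takes 0.05 s, during which the arm holds its last target. There are 200 camera calls.

## Task

Get the ice crusher ready and start it: first turn its locking ring by the yellow tab a quarter turn anticlockwise until it is fully home, then use the scoop to bring every piece of ice from the blue trough into the glass bowl. Then seat the lid flat on the bowl and, with the lid on, press the green button right down; the scoop must end standing upright on the cork mat. Do not touch ice that lies in the trough with the fingers (a piece that drops on the counter may be picked up with them), and leave the mug and the jar of preserves alone.

Things in the scene. Friction and masses are not known exactly. Their poses are not given: they have to be found in the camera images.
- trough: Blue ice trough, fixed, open on top, 212 (its x) by 96 (its y) by 72 mm high, white rim; inside 200 by 84 mm, walls 6 mm. Origin: centre of its underside. Its flat inner floor slopes 0.14 rad down to its -x end (robot side): floor height = 0.020 + 0.141*x m, 6 mm at the -x end, 34 mm at the +x end; ice lies in the -x half. Yaw within 0.25 rad of the world's.
- scoop: Steel scoop 0.2 kg. Flat pan 64 (its x) by 72 mm (y), floor 2 mm, open mouth at its -x edge. Side walls 40 mm high from x=-16 to 32 mm (68 mm apart inside), back wall 48 mm high at x=32. A post at x=33 carries a dark wood bar forward over the pan: 16 mm wide (y) and high, x -30 to 36 mm, its middle 88 mm above the underside. Origin: centre of the pan's underside. Holds 4 to 6 pieces.
- scoop_handle (a point): Middle of the scoop's handle bar, straight above the scoop's origin (88 mm): the place to grip, fingers closing along the scoop's y. Axes as the scoop.
- scoop_lip (a point): Middle of the scoop's front edge (underside), 32 mm to -x of its origin. Axes as the scoop.
- mat: Cork mat, fixed on the counter, 210 mm (its x) by 160 mm (its y), 4 mm thick: the scoop's place. Origin: centre of its underside.
- crusher: Ice crusher, fixed: red base 145 by 145 by 55 mm with a ledge on its +x side (45 mm high, out to 143 mm from the axis), and on it a clear glass bowl, outside diameter 128 mm, inside 120 mm, rim 150 mm above the counter. Origin: on the bowl's axis, at the counter.
- bowl_floor (a point): Centre of the bowl's inner floor, 61 mm above the counter. Axes as the crusher.
- bowl_mouth (a point): Centre of the bowl's mouth, at rim height, 150 mm above the counter.
- lock_ring (a joint): Dark bayonet locking ring around the bowl, turning about its axis: 0 = open, 1.571 rad (a quarter turn anticlockwise from above) = fully home at the hard stop, locked. Slight friction (about 1.5 N at the tab); stays where it is left. The ring lies 114 to 128 mm above the counter, out to 79 mm from the axis.
- ring_tab (a point): Middle of the top edge of the ring's yellow upright tab, 165 mm above the counter, 90 mm from the axis; turns with the ring. The tab is a fin 24 mm long (radially), 10 mm thick (along the turning direction), 115 to 165 mm above the counter. Site axes equal the crusher's when the ring is at 0; then the tab is 135 degrees anticlockwise from the crusher's +x, locked at 225.
- lid: White round lid, 0.13 kg: disc 138 mm across, 5 mm thick; below it a tapered plug (8 mm deep, 94 mm across at the bottom, 108 at the top) that drops into the bowl's mouth; on top a black knob 26 mm across, 32 mm high. Origin: centre of the plug's underside; disc from 8 to 13 mm, knob from 13 to 45 mm above it. Seated on the bowl, its origin is 142 mm above the counter.
- start_button (a joint): Green round push button, 32 mm across, pointing up on the crusher's ledge: 0 = out, 0.006 m = fully down. A spring returns it; fully down takes 5 N.
- start_button_top (a point): Centre of the button's top face.
- mug: Bystander: blue mug, 80 mm across, 90 mm high. Origin: centre of its underside.
- preserves: Bystander: jar of red preserves, 70 mm across, 100 mm high. Origin: centre of its underside.
- ice0: A piece of bullet ice, pale blue-white: a rounded stub 24 mm thick and 30 mm long (along its x), 12 g, slippery (friction about 0.2). Origin: its centre. May be absent.
- ice1: A piece of bullet ice, pale blue-white: a rounded stub 24 mm thick and 30 mm long (along its x), 12 g, slippery (friction about 0.2). Origin: its centre. May be absent.
- ice2: A piece of bullet ice, pale blue-white: a rounded stub 24 mm thick and 30 mm long (along its x), 12 g, slippery (friction about 0.2). Origin: its centre. May be absent.
- ice3: A piece of bullet ice, pale blue-white: a rounded stub 24 mm thick and 30 mm long (along its x), 12 g, slippery (friction about 0.2). Origin: its centre. May be absent.
- ice4: A piece of bullet ice, pale blue-white: a rounded stub 24 mm thick and 30 mm long (along its x), 12 g, slippery (friction about 0.2). Origin: its centre. May be absent.
- ice5: A piece of bullet ice, pale blue-white: a rounded stub 24 mm thick and 30 mm long (along its x), 12 g, slippery (friction about 0.2). Origin: its centre. May be absent.
- ice6: A piece of bullet ice, pale blue-white: a rounded stub 24 mm thick and 30 mm long (along its x), 12 g, slippery (friction about 0.2). Origin: its centre. May be absent.
- ice7: A piece of bullet ice, pale blue-white: a rounded stub 24 mm thick and 30 mm long (along its x), 12 g, slippery (friction about 0.2). Origin: its centre. May be absent.
- ice8: A piece of bullet ice, pale blue-white: a rounded stub 24 mm thick and 30 mm long (along its x), 12 g, slippery (friction about 0.2). Origin: its centre. May be absent.

How it is judged:
By the outcome, as a careful person would: the job done as asked, in the order asked, and still so for the second after the job is handed in, with the robot touching nothing.
Of ice0, ice1, ice2, ice3, ice4, ice5, ice6, ice7, ice8 only 5 to 9 are there at a start; the rules pass over those that are not, and their reading is None.
At some moment in a run one of scoop, lid may be knocked a few centimetres aside while the robot is not near it.
It also fails if it takes over 210 s, if anything falls off the work surface, if the arm or the gripper's body presses on something with over 40 N, if the wrist force passes 120 N, or if a joint passes its speed limit or range.

## Working session

There is one attempt and no reset: what is moved stays moved. The work goes in short steps, Python scripts to look and compute and a shell command to move; the robot and the scene stay as the last step left them, time stands still between calls to the robot, and variables do not carry over. Pictures are saved under pics/ and viewed, at most 14 in all, crops included, and the job is handed in when it is done.

```bash
mkdir -p pics; ls; python3 - <<'E'
from cell import sensors, optics, ticket, ctrl
import cv2
s=sensors.get_state();print({k:s[k] for k in s if k not in('tau','joint_vel')})
for n in("scene","top"):
    m=optics.camera_model(n);print(n,m)
    cv2.imwrite(f"pics/a_{n}.png",cv2.cvtColor(optics.grab_frame(n),cv2.COLOR_RGB2BGR))
E
```

```text
pics
{'time': 0.0, 'joint_pos': array([ 6.54291656e+01,  3.05460176e+00,  9.24924466e+01, -1.26039225e-03,
        8.45699313e+01, -6.81786777e+00]), 'tool_pos': array([0.19036873, 0.5947938 , 0.30268793]), 'tcp_rot': array([-1.79883699e+02, -1.26414463e-02,  1.62247141e+02]), 'wrist_force': array([ 0.05217612, -0.24997725, -0.98442205]), 'torque': array([ 0.00057256, -0.05411213, -0.03099   ]), 'grip_force': 0.0, 'finger_gap': 0.08514027804443462}
scene {'camera_matrix': array([[438.76123859,   0.        , 284.5135219 ],
       [  0.        , 438.76123859, 207.55166203],
       [  0.        ,   0.        ,   1.        ]]), 'R': array([[ 0.80264283,  0.59637033,  0.01033988],
       [ 0.50861336, -0.67527131, -0.53415456],
       [-0.3115717 ,  0.43399434, -0.8453236 ]]), 't': array([-0.46296995, -0.23729983,  1.39725049])}
top {'camera_matrix': array([[441.16983473,   0.        , 273.13746275],
       [  0.        , 441.16983473, 208.72155324],
       [  0.        ,   0.        ,   1.        ]]), 'R': array([[-9.20596979e-03, -9.99956812e-01, -1.27452504e-03],
       [-9.80668825e-01,  9.27752031e-03, -1.95454810e-01],
       [ 1.95458193e-01, -5.49464106e-04, -9.80711881e-01]]), 't': array([-0.00534275,  0.60995916,  1.02722427])}
```

View pics/a_scene.png

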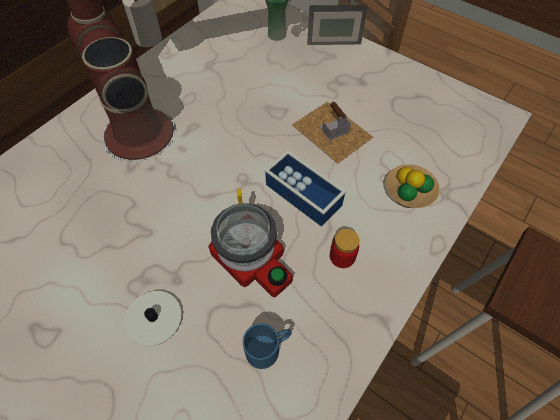

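View pics/a_top.png

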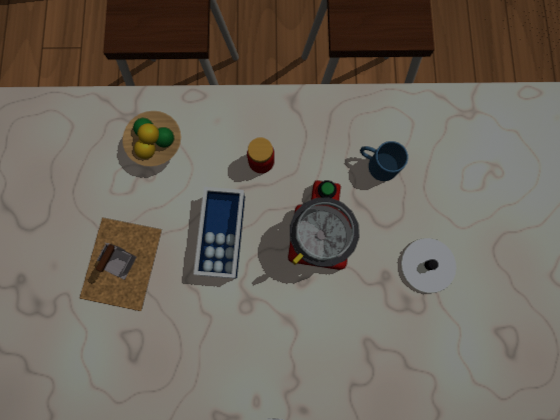

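Scene: trough centre near top-pixel (220,235), with ice at its near end. The crusher is at (325,232), its yellow tab at (297,258) and its button at (327,188). The lid is at (428,266), and the scoop is on the mat at (118,262). The mug is at (388,160) and the jar at (261,155).

```bash
cat > h.py <<'E'
import numpy as np, cv2
from scipy.optimize import minimize
from cell import sensors, optics, ticket, ctrl
CM={n:optics.camera_model(n) for n in("scene","top")}
def proj(n,X):
    m=CM[n];c=np.atleast_2d(X)@m["R"].T+m["t"];u=c@m["camera_matrix"].T
    return u[:,:2]/u[:,2:]
def back(n,uv,z):
    m=CM[n];d=m["R"].T@np.linalg.solve(m["camera_matrix"],[uv[0],uv[1],1.]);o=-m["R"].T@m["t"]
    return o+d*(z-o[2])/d[2]
def box(x0,x1,y0,y1,z0,z1): return np.array([[x,y,z] for x in(x0,x1) for y in(y0,y1) for z in(z0,z1)])
def cyl(r,z0,z1,r2=None,c=(0,0)):
    a=np.linspace(0,2*np.pi,36,endpoint=False);r2=r2 or r
    return np.vstack([np.c_[c[0]+q*np.cos(a),c[1]+q*np.sin(a),0*a+z] for q,z in((r,z0),(r2,z1))])
PARTS={
"trough":[box(-.106,.106,-.048,.048,0,.072)],
"mat":[box(-.105,.105,-.08,.08,0,.004)],
"lid":[cyl(.069,.008,.013),cyl(.047,0,.008,.054),cyl(.013,.013,.045)],
"scoop":[box(-.032,.032,-.036,.036,0,.002),box(-.016,.032,-.036,-.034,0,.04),box(-.016,.032,.034,.036,0,.04),box(.03,.034,-.036,.036,0,.048),box(.03,.036,-.008,.008,.04,.096),box(-.03,.036,-.008,.008,.08,.096)],
"crusher":[box(-.0725,.0725,-.0725,.0725,0,.055),box(.07,.143,-.035,.035,0,.045),cyl(.064,.055,.15),cyl(.079,.114,.128)],
"mug":[cyl(.04,0,.09)],"preserves":[cyl(.035,0,.1)]}
def sil(n,parts,p,z0):
    c,s=np.cos(p[2]),np.sin(p[2]);R=np.array([[c,-s,0],[s,c,0],[0,0,1]])
    im=np.zeros((840,1120),np.uint8)
    for P in parts:
        q=proj(n,P@R.T+[p[0],p[1],z0])*2
        cv2.fillConvexPoly(im,cv2.convexHull((q*16).astype(np.int32)),255,shift=4)
    return cv2.resize(im,(560,420),interpolation=cv2.INTER_AREA)/255.
def masks(name,grab=True):
    out={}
    for n in("scene","top"):
        if grab: optics.grab_frame(n)
        r=optics.outline_of(n,name)
        if r: out[n]=(r[0]["mask"],r[0]["p"])
    return out
def fit(name,x0,z0=0,yaw=True,ms=None,grab=True):
    ms=ms or masks(name,grab);P=PARTS[name]
    def cost(v):
        p=[v[0],v[1],v[2] if yaw else 0]; c=0
        for n,(m,_) in ms.items():
            s=sil(n,P,p,z0);c+=1-np.minimum(s,m).sum()/np.maximum(s,m).sum()
        return c/len(ms)
    best=None
    for y in (x0[2:] or [0]):
        v0=np.array([x0[0],x0[1],y]);d=np.vstack([v0,v0+[.02,0,0],v0+[0,.02,0],v0+[0,0,.25]])
        r=minimize(cost,v0,method="Nelder-Mead",options=dict(initial_simplex=d,xatol=2e-4,fatol=1e-4))
        if best is None or r.fun<best.fun: best=r
    return best.x,best.fun,{k:round(v[1],2) for k,v in ms.items()}
E
python3 - <<'E'
from h import *
np.set_printoptions(precision=4,suppress=True)
g={"trough":(220,235,.07,True,[0]),"mat":(120,263,0,True,[0,-.2]),"crusher":(325,232,.1,True,[0,-.2]),"scoop":(118,262,.03,True,[0,1.5,3.,-1.5]),"lid":(428,266,.01,False,[0]),"mug":(388,162,.05,False,[0]),"preserves":(261,155,.05,False,[0])}
for i,(k,(u,v,z,y,ys)) in enumerate(g.items()):
    b=back("top",(u,v),z); x,f,p=fit(k,[b[0],b[1],*ys],.004 if k=="scoop" else 0,y,grab=i==0)
    print(k,x,round(f,3),p,b)
for q,z in(("ring_tab",.165),("start_button",.051)):
    for n in("scene","top"):
        r=optics.outline_of(n,q)
        if r: print(q,n,r[0]["p"],r[0]["extent"],r[0]["mask"].sum())
for i in range(9):
    r=optics.outline_of("top","ice0") if i==0 else r
print([(x["p"],x["extent"]) for x in r])
im=optics.grab_frame("top");cv2.imwrite("pics/b.png",cv2.resize(cv2.cvtColor(im[180:285,190:370],cv2.COLOR_RGB2BGR),None,fx=4,fy=4,interpolation=cv2.INTER_CUBIC))
E
```

```text
trough [ 0.5545  0.1207 -0.0949] 0.214 {'scene': 0.91, 'top': 0.65} [0.5445 0.1178 0.07  ]
mat [ 0.4851  0.3757 -0.1937] 0.208 {'scene': 0.86, 'top': 0.58} [0.4848 0.3796 0.    ]
crusher [ 0.5436 -0.1271 -0.1611] 0.059 {'scene': 0.95, 'top': 0.75} [ 0.5451 -0.1323  0.1   ]
scoop [ 0.4883  0.383  -0.4374] 0.099 {'scene': 0.89, 'top': 0.89} [0.485  0.3743 0.03  ]
lid [ 0.4725 -0.3999  0.0443] 0.04 {'scene': 0.98, 'top': 0.7} [ 0.4693 -0.3991  0.01  ]
mug [ 0.7334 -0.3021  0.0619] 0.151 {'scene': 0.78, 'top': 0.81} [ 0.7302 -0.304   0.05  ]
preserves [ 0.7543  0.0194 -0.0007] 0.118 {'scene': 0.91, 'top': 0.68} [0.7519 0.0186 0.05  ]
ring_tab scene 0.85 [210.5, 187.0, 278.9, 265.2] 818
ring_tab top 0.66 [291.7, 198.3, 362.0, 266.5] 1071
start_button scene 0.52 [272.0, 269.8, 279.9, 281.5] 136
start_button top 0.34 [289.9, 200.5, 362.9, 266.9] 1302
[(0.54, [211.9, 261.8, 222.9, 272.6]), (0.54, [207.4, 231.7, 215.1, 244.8]), (0.5, [226.1, 236.9, 237.2, 249.0]), (0.41, [217.2, 233.0, 223.3, 246.7])]
```

View pics/b.png

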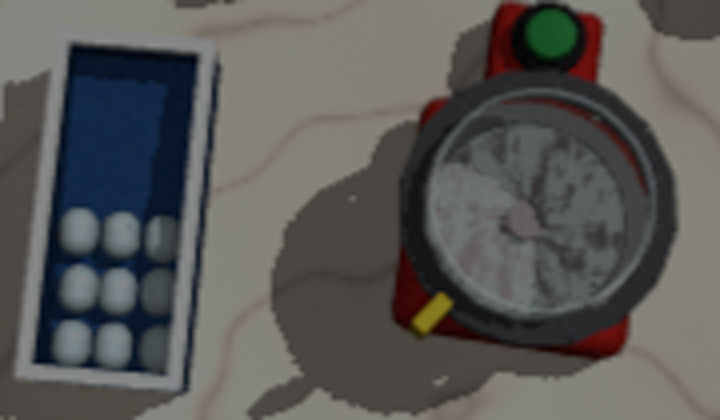

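9 pieces of ice in a 3×3 block at the trough's near end. The tab is at top-pixel about (298,258.5). Trough rim corners are at about (207.5,190), (244,191), (236,276) and (194.5,274).

```bash
python3 - <<'E'
from h import *
np.set_printoptions(precision=4,suppress=True)
c=np.array([[207.5,190],[243.8,191.2],[236.2,276.2],[194.5,273.8]])
P=np.array([back("top",u,.072) for u in c])[:,:2];print(P,[np.linalg.norm(P[i]-P[i-1]) for i in range(4)],P.mean(0))
d=P[0]+P[1]-P[2]-P[3];print("yaw",np.degrees(np.arctan2(d[1],d[0])))
print("tab",back("top",(298,258.5),.165),"button",back("top",(190+550/4,180+33/4),.053))
m=masks("trough")
for n in m: print(n,m[n][0].sum())
f=lambda q:{n:(cv2.morphologyEx(q[n][0].astype(np.uint8),cv2.MORPH_CLOSE,np.ones((25,25)))>0,q[n][1]) for n in q}
hull={}
for n in m:
    pts=np.argwhere(m[n][0])[:,::-1].astype(np.int32);im=np.zeros((420,560),np.uint8);cv2.fillConvexPoly(im,cv2.convexHull(pts),1);hull[n]=(im>0,m[n][1])
print(fit("trough",[.5545,.12,-.09],ms=hull))
for n in m: print(n,fit("trough",[.5545,.12,-.09],ms={n:hull[n]}))
ms=masks("scoop",False)
for y in(-.44,2.7): print("scoop",fit("scoop",[.488,.383,y],.004,ms=ms))
img=optics.grab_frame("scene").copy()
p=fit("scoop",[.488,.383,-.44],.004,ms=ms)[0]
out=[]
for n in("scene","top"):
    im=optics.grab_frame(n).copy();big=cv2.resize(im,None,fx=4,fy=4,interpolation=cv2.INTER_CUBIC)
    for k,z,q in(("scoop",.004,p),("trough",0,fit("trough",[.5545,.12,-.09],ms=hull)[0])):
        s=(cv2.resize(sil(n,PARTS[k],q,z),(2240,1680))>.5).astype(np.uint8)
        cv2.drawContours(big,cv2.findContours(s,0,2)[0],-1,(255,0,0),1)
    o=(260,90) if n=="scene" else (75,180)
    out.append(big[o[1]*4:o[1]*4+560,o[0]*4:o[0]*4+760][:,:, ::-1])
cv2.imwrite("pics/c.png",cv2.resize(np.vstack(out),None,fx=.53,fy=.53,interpolation=cv2.INTER_AREA))
E
```

```text
[[0.656  0.1499]
 [0.6521 0.0607]
 [0.4456 0.0778]
 [0.4521 0.1767]] [np.float64(0.20560631217703312), np.float64(0.0893542074505046), np.float64(0.20723334466437873), np.float64(0.09902710479996364)] [0.5515 0.1163]
yaw -6.110559516760371
tab [ 0.4782 -0.064   0.165 ] button [ 0.6623 -0.1476  0.053 ]
scene 2846
top 2851
(array([ 0.5555,  0.1207, -0.0984]), np.float64(0.03670131011100508), {'scene': 0.79, 'top': 0.92})
scene (array([ 0.5549,  0.1218, -0.0977]), np.float64(0.03177869016669388), {'scene': 0.79})
top (array([ 0.5557,  0.1203, -0.0942]), np.float64(0.032577629805978336), {'top': 0.92})
scoop (array([ 0.4881,  0.3839, -0.4358]), np.float64(0.08399953883889133), {'scene': 0.61, 'top': 0.69})
scoop (array([0.4939, 0.3818, 2.7132]), np.float64(0.2017585864440536), {'scene': 0.61, 'top': 0.69})
```

View pics/c.png

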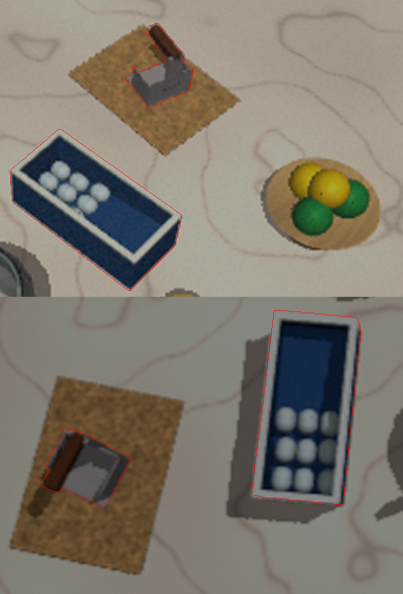

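Overlays match: the scoop and trough fits are good. Next I check the tab and crusher axis by colour.

```bash
python3 - <<'E'
from h import *
np.set_printoptions(precision=4,suppress=True)
ax=fit("crusher",[.5436,-.1271,-.16]);print(ax)
ax=ax[0]
ims={n:optics.grab_frame(n) for n in("scene","top")}
Y={}
for n,im in ims.items():
    h=cv2.cvtColor(im,cv2.COLOR_RGB2HSV)
    p=proj(n,[ax[0],ax[1],.14])[0]
    m=((h[...,0]>20)&(h[...,0]<34)&(h[...,1]>140)&(h[...,2]>70))
    yy,xx=np.nonzero(m);k=np.hypot(xx-p[0],yy-p[1])<75
    mm=np.zeros_like(m);mm[yy[k],xx[k]]=1;Y[n]=(mm,1)
    print(n,k.sum(),xx[k].mean(),yy[k].mean(),xx[k].min(),xx[k].max(),yy[k].min(),yy[k].max(),"axis",p)
PARTS["tab"]=[box(.078,.102,-.005,.005,.128,.165)]
for a in(110,126,136,145):
  print(fit("tab",[ax[0],ax[1],np.radians(a)],ms=Y))
# tab angle with fixed axis
best=min((np.mean([1-np.minimum(s:=sil(n,PARTS["tab"],[ax[0],ax[1],np.radians(a)],0),Y[n][0]).sum()/np.maximum(s,Y[n][0]).sum() for n in Y]),a) for a in np.arange(100,170,1.))
print(best)
for n in ims:
    h=cv2.cvtColor(ims[n],cv2.COLOR_RGB2HSV);m=((h[...,0]>50)&(h[...,0]<75)&(h[...,1]>150)&(h[...,2]>70))
    yy,xx=np.nonzero(m);p=proj(n,[ax[0]+.118,ax[1]-.02,.055])[0];k=np.hypot(xx-p[0],yy-p[1])<20
    print(n,k.sum(),back(n,(xx[k].mean(),yy[k].mean()),.053))
E
```

```text
(array([ 0.5436, -0.1274, -0.1607]), np.float64(0.05634132186343316), {'scene': 0.73, 'top': 0.74})
scene 57 239.0701754385965 195.64912280701753 237 241 188 203 axis [242.3829 228.5479]
top 52 297.6923076923077 257.84615384615387 293 302 253 263 axis [324.9111 230.1303]
(array([ 0.5436, -0.1274,  1.9199]), np.float64(1.0), {'scene': 1, 'top': 1})
(array([ 0.543 , -0.1275,  2.3444]), np.float64(0.28945201649327734), {'scene': 1, 'top': 1})
(array([ 0.5467, -0.125 ,  2.3959]), np.float64(0.28913736321261896), {'scene': 1, 'top': 1})
(array([ 0.5524, -0.1179,  2.5023]), np.float64(0.32650214459634425), {'scene': 1, 'top': 1})
(np.float64(0.31942017703306325), np.float64(135.0))
scene 114 [ 0.6574 -0.1413  0.053 ]
top 95 [ 0.6634 -0.1483  0.053 ]
```

```bash
python3 -m pendant '{"xyz":[[0.29,-0.659,0],[0.29,-0.659,0],[0.29,-0.659,0],[0.29,-0.659,0],[0.29,-0.659,0],[0.29,-0.659,0],[0.29,-0.659,0],[0.29,-0.659,0],[0.29,-0.659,0],[0.29,-0.659,0]],"twist":[[0,0,-27],[0,0,-27],[0,0,-27],[0,0,-27],[0,0,-27],[0,0,-27],[0,0,-27],[0,0,-27],[0,0,-27],[0,0,-27]],"grip":[-1,-1,-1,-1,-1,-1,-1,-1,-1,-1]}' 25
```

```text
time: 3.2
tool_pos: [0.4427, 0.0211, 0.3044]
tcp_rot: [179.9, 0.1, 135.2]
wrist_force: [1.6, 0.5, -0.7]
finger_gap: 0.0855
grip_force: 0.0
```

```bash
python3 -m pendant '{"xyz":[[0.037,-0.085,0],[0.037,-0.085,0],[0.037,-0.085,0],[0.037,-0.085,-0.05],[0.037,-0.085,-0.097],[0.037,-0.085,-0.097],[0.037,-0.085,-0.097]],"twist":[[0,0,0],[0,0,0],[0,0,0],[0,0,0],[0,0,0],[0,0,0],[0,0,0]],"grip":[-1,-1,-1,-1,-1,-1,-1]}' && python3 -m pendant '{"xyz":[[0,0,0],[0,0,0],[0,0,0],[0,0,0],[0,0,0],[0,0,0]],"twist":[[0,0,0],[0,0,0],[0,0,0],[0,0,0],[0,0,0],[0,0,0]],"grip":[1,1,1,1,1,1]}' 25
```

```text
time: 4.08
tool_pos: [0.48, -0.0613, 0.2088]
tcp_rot: [179.9, 0.1, 135.3]
wrist_force: [-0.0, -0.2, 1.0]
finger_gap: 0.0856
grip_force: 0.0
time: 4.82
tool_pos: [0.4795, -0.0618, 0.2072]
tcp_rot: [180.0, 0.0, 135.3]
wrist_force: [0.5, 0.8, 2.6]
finger_gap: 0.0096
grip_force: 28.2
```

```bash
python3 -m pendant '{"xyz":[[-0.0103,-0.0121,0],[-0.0184,-0.0258,0],[-0.0239,-0.0408,0],[-0.0268,-0.0564,0],[-0.0269,-0.0723,0],[-0.0243,-0.088,0],[-0.0189,-0.103,0],[-0.0189,-0.103,0],[-0.0189,-0.103,0]],"twist":[[0,0,10],[0,0,20],[0,0,30],[0,0,40],[0,0,50],[0,0,60],[0,0,70],[0,0,70],[0,0,70]],"grip":[1,1,1,1,1,1,1,1,1]}' 25
```

```text
time: 5.95
tool_pos: [0.4617, -0.1646, 0.2072]
tcp_rot: [-179.9, 0.3, -154.8]
wrist_force: [7.3, 1.1, -1.0]
finger_gap: 0.0095
grip_force: 27.6
```

```bash
python3 -m pendant '{"xyz":[[0.0056,-0.0104,0],[0.0056,-0.0104,0],[0.0056,-0.0104,0]],"twist":[[0,0,7.4],[0,0,7.4],[0,0,7.4]],"grip":[1,1,1]}' && python3 -m pendant '{"xyz":[[0.0041,-0.006,0],[0.0041,-0.006,0],[0.0041,-0.006,0],[0.0041,-0.006,0]],"twist":[[0,0,4.6],[0,0,4.6],[0,0,4.6],[0,0,4.6]],"grip":[1,1,1,1]}'
```

```text
time: 6.32
tool_pos: [0.4674, -0.1749, 0.2072]
tcp_rot: [-179.9, 0.3, -147.4]
wrist_force: [7.3, 2.6, -0.6]
finger_gap: 0.0094
grip_force: 27.6
time: 6.82
tool_pos: [0.4705, -0.1794, 0.2072]
tcp_rot: [179.8, 0.2, -142.9]
wrist_force: [1.4, 8.9, 4.5]
finger_gap: 0.0094
grip_force: 36.3
```

```bash
python3 -m pendant '{"xyz":[[0.003,-0.004,0],[0.003,-0.004,0],[0.003,-0.004,0],[0.003,-0.004,0]],"twist":[[0,0,3],[0,0,3],[0,0,3],[0,0,3]],"grip":[1,1,1,1]}'
```

```text
time: 7.32
tool_pos: [0.4713, -0.18, 0.2071]
tcp_rot: [179.0, 0.3, -139.9]
wrist_force: [-12.6, 24.7, 17.0]
finger_gap: 0.0095
grip_force: 70.5
```

```bash
python3 -m pendant '{"xyz":[[0,0,0],[0,0,0],[0,0,0.05],[0,0,0.1],[0.007,0.1,0.1],[0.017,0.561,0.1],[0.017,0.561,0.1],[0.017,0.561,0.1],[0.017,0.561,0.1],[0.017,0.561,0.1]],"twist":[[0,0,0],[0,0,0],[0,0,0],[0,0,0],[0,0,-10],[0,0,-64],[0,0,-64],[0,0,-64],[0,0,-64],[0,0,-64]],"grip":[-1,-1,-1,-1,-1,-1,-1,-1,-1,-1]}'
```

```text
time: 8.57
tool_pos: [0.486, 0.1478, 0.307]
tcp_rot: [-180.0, 0.0, 163.5]
wrist_force: [0.0, -0.3, 0.8]
finger_gap: 0.0852
grip_force: 0.0
```

```bash
python3 - <<'E'
from h import *
np.set_printoptions(precision=4,suppress=True)
optics.grab_frame("scene");optics.grab_frame("top")
print(fit("scoop",[.488,.384,-.436],.004,grab=False))
im=optics.grab_frame("top");print(sensors.get_state()["tool_pos"])
cv2.imwrite("pics/d.png",cv2.resize(cv2.cvtColor(im[170:330,70:390],cv2.COLOR_RGB2BGR),None,fx=2.4,fy=2.4))
E
```

```text
(array([ 0.4874,  0.3853, -0.4359]), np.float64(0.45363686456128527), {'scene': 0.79, 'top': 0.71})
[0.486  0.146  0.3067]
```

View pics/d.png

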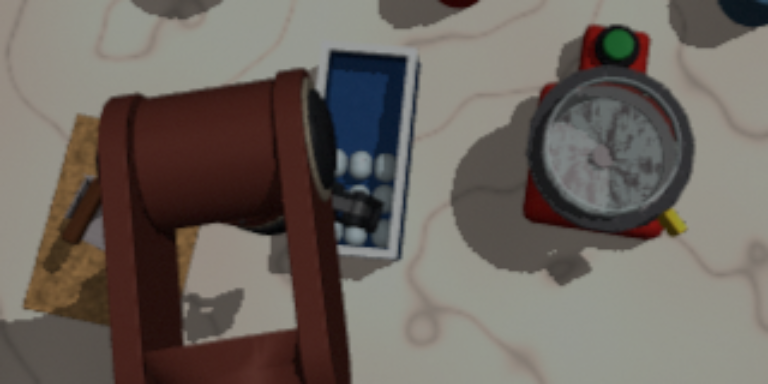

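The ring's tab is now at the lower right (locked side). The scoop is still where it was, partly hidden behind the arm.

```bash
python3 -m pendant '{"xyz":[[0.002,0.06,0],[0.002,0.12,0],[0.002,0.18,0],[0.002,0.237,0],[0.002,0.237,-0.05],[0.002,0.237,-0.08],[0.002,0.237,-0.08]],"twist":[[0,0,-8.5],[0,0,-8.5],[0,0,-8.5],[0,0,-8.5],[0,0,-8.5],[0,0,-8.5],[0,0,-8.5]],"grip":[-1,-1,-1,-1,-1,-1,-1]}' && python3 - <<'E'
from h import *
for n in("scene",):
    im=optics.grab_frame(n);cv2.imwrite("pics/e.png",cv2.resize(cv2.cvtColor(im[60:190,260:420],cv2.COLOR_RGB2BGR),None,fx=4,fy=4))
E
```

```text
time: 9.7
tool_pos: [0.4873, 0.381, 0.2232]
tcp_rot: [-179.7, -0.2, 155.3]
wrist_force: [0.2, 0.2, 1.1]
finger_gap: 0.0857
grip_force: 0.0
```

View pics/e.png

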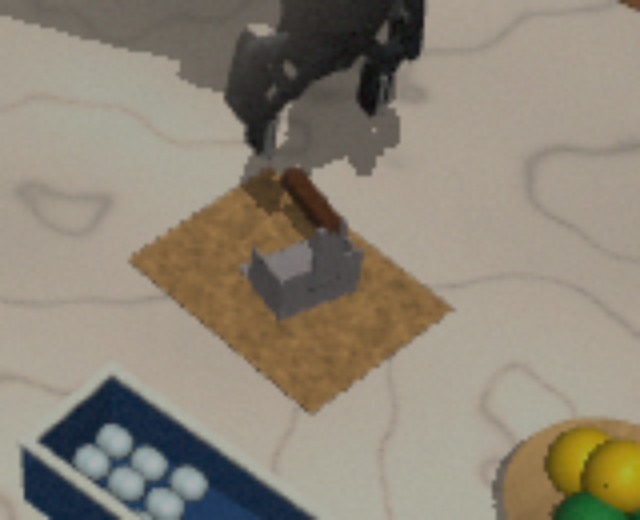

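The gripper is above the scoop, the bar lies between the fingers, and the scoop has not moved. I'll descend and grip.

```bash
python3 -m pendant '{"xyz":[[0.001,0.002,-0.04],[0.001,0.002,-0.077],[0.001,0.002,-0.077],[0.001,0.002,-0.077]],"twist":[[0,0,0],[0,0,0],[0,0,0],[0,0,0]],"grip":[-1,-1,-1,-1]}' && python3 -m pendant '{"xyz":[[0,0,0],[0,0,0],[0,0,0],[0,0,0],[0,0,0],[0,0,0],[0,0,0]],"twist":[[0,0,0],[0,0,0],[0,0,0],[0,0,0],[0,0,0],[0,0,0],[0,0,0]],"grip":[1,1,1,1,1,1,1]}' 110
```

```text
time: 10.25
tool_pos: [0.4906, 0.3857, 0.153]
tcp_rot: [179.8, 0.1, 155.3]
wrist_force: [0.4, 0.5, 0.7]
finger_gap: 0.0855
grip_force: 0.0
time: 11.12
tool_pos: [0.4891, 0.3854, 0.1505]
tcp_rot: [180.0, 0.0, 155.4]
wrist_force: [-1.7, -2.3, 4.9]
finger_gap: 0.0136
grip_force: 107.8
```

```bash
cat >> h.py <<'E'
TR=np.array([.5555,.1207,np.radians(-5.6)])
def tcp_for_lip(xl,yl,zl,tilt,frame=TR,h=.1465):
    "TCP world for lip at local (xl,yl), world z zl, tilt deg (+ = lip down), scoop yaw = frame yaw"
    a=np.radians(tilt);x=xl+.032*np.cos(a)-h*np.sin(a);z=zl+.032*np.sin(a)+h*np.cos(a)
    c,s=np.cos(frame[2]),np.sin(frame[2])
    return np.array([frame[0]+c*x-s*yl,frame[1]+s*x+c*yl,z])
E
python3 -m pendant '{"xyz":[[0,0,0.06],[0,0,0.12],[0,0,0.12],[0,0,0.12]],"twist":[[0,0,0],[0,0,0],[0,0,0],[0,0,0]],"grip":[1,1,1,1]}' 
python3 - <<'E'
from h import *
np.set_printoptions(precision=4,suppress=True)
fl=lambda x:.020+.141*x
for x,t,dz in((.02,0,.06),(.02,8,.03),(.02,8,.001),(-.065,8,.001),(-.098,8,.001)): print(x,t,tcp_for_lip(x,0,fl(x)+dz,t))
E
```

```text
time: 11.62
tool_pos: [0.4882, 0.3852, 0.2682]
tcp_rot: [-179.9, -0.1, 155.4]
wrist_force: [-0.7, 0.0, -2.2]
finger_gap: 0.0136
grip_force: 108.2
0.02 0 [0.6073 0.1156 0.2293]
0.02 8 [0.5867 0.1176 0.2023]
0.02 8 [0.5867 0.1176 0.1733]
-0.065 8 [0.5021 0.1259 0.1614]
-0.098 8 [0.4692 0.1292 0.1567]
```

```bash
python3 -m pendant '{"xyz":[[0.119,-0.27,0],[0.119,-0.27,0],[0.119,-0.27,0],[0.119,-0.27,0],[0.119,-0.27,0],[0.119,-0.27,0],[0.119,-0.27,0]],"twist":[[0,0,10],[0,0,19],[0,0,19],[0,0,19],[0,0,19],[0,0,19],[0,0,19]],"grip":[1,1,1,1,1,1,1]}' && python3 -m pendant '{"xyz":[[-0.02,0.002,-0.04],[-0.02,0.002,-0.066],[-0.02,0.002,-0.066],[-0.02,0.002,-0.066]],"twist":[[-0.8,-8,0],[-0.8,-8,0],[-0.8,-8,0],[-0.8,-8,0]],"grip":[1,1,1,1]}' && python3 - <<'E'
from h import *
out=[]
for n,o in(("scene",(255,120)),("top",(170,170))):
    im=optics.grab_frame(n);out.append(cv2.resize(cv2.cvtColor(im[o[1]:o[1]+115,o[0]:o[0]+115],cv2.COLOR_RGB2BGR),None,fx=3.4,fy=3.4))
cv2.imwrite("pics/f.png",np.hstack(out))
E
```

```text
time: 12.5
tool_pos: [0.6067, 0.1155, 0.2669]
tcp_rot: [-180.0, -0.3, 174.4]
wrist_force: [-0.1, 0.4, -2.0]
finger_gap: 0.0139
grip_force: 108.3
time: 13.0
tool_pos: [0.5886, 0.1183, 0.2054]
tcp_rot: [180.0, 8.2, 174.5]
wrist_force: [0.1, -0.1, -2.0]
finger_gap: 0.0139
grip_force: 108.2
```

View pics/f.png

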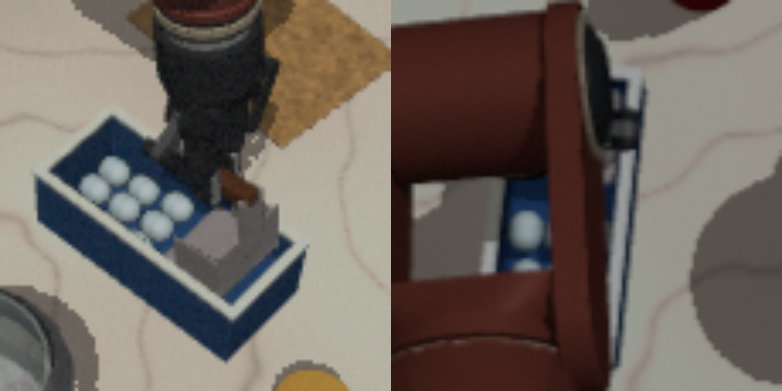

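Left view: the scoop hangs in the trough's free +x end with its mouth facing the ice, centred between the walls.

```bash
python3 -m pendant '{"xyz":[[-0.001,0,-0.02],[-0.001,0,-0.029],[-0.001,0,-0.029],[-0.001,0,-0.029]],"twist":[[0,0,0],[0,0,0],[0,0,0],[0,0,0]],"grip":[1,1,1,1]}' && python3 -m pendant '{"xyz":[[-0.001,0,-0.003],[-0.001,0,-0.003],[-0.001,0,-0.003]],"twist":[[0,0,0],[0,0,0],[0,0,0]],"grip":[1,1,1]}'
```

```text
time: 13.6
tool_pos: [0.5868, 0.1174, 0.1747]
tcp_rot: [-180.0, 8.0, 174.4]
wrist_force: [-0.1, 0.6, -1.8]
finger_gap: 0.0138
grip_force: 108.3
time: 13.98
tool_pos: [0.5862, 0.1174, 0.1725]
tcp_rot: [-180.0, 8.1, 174.4]
wrist_force: [0.5, 0.1, -0.5]
finger_gap: 0.0139
grip_force: 108.4
```

```bash
python3 -m pendant '{"xyz":[[-0.01,0.001,-0.0014],[-0.02,0.002,-0.0028],[-0.028,0.0028,-0.0039],[-0.034,0.0034,-0.0048],[-0.04,0.004,-0.0056],[-0.046,0.0046,-0.0064],[-0.052,0.0052,-0.0073],[-0.058,0.0058,-0.0081]],"twist":[[0,0,0],[0,0,0],[0,0,0],[0,0,0],[0,0,0],[0,0,0],[0,0,0],[0,0,0]],"grip":[1,1,1,1,1,1,1,1]}' && python3 - <<'E'
from h import *
n,o="scene",(255,120)
im=optics.grab_frame(n);cv2.imwrite("pics/g.png",cv2.resize(cv2.cvtColor(im[o[1]:o[1]+115,o[0]:o[0]+115],cv2.COLOR_RGB2BGR),None,fx=4,fy=4))
E
```

```text
time: 14.98
tool_pos: [0.5279, 0.1232, 0.1642]
tcp_rot: [-180.0, 8.1, 174.4]
wrist_force: [4.1, -0.5, 1.3]
finger_gap: 0.0137
grip_force: 108.3
```

View pics/g.png

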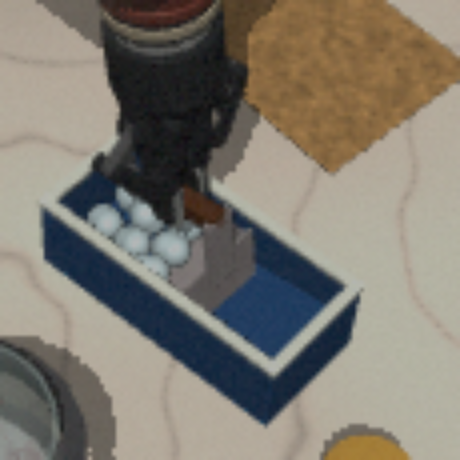

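The ice is entering the mouth: the first row sits between the side walls and the force is low. Continue.

```bash
python3 -m pendant '{"xyz":[[-0.006,0.0006,-0.0008],[-0.012,0.0012,-0.0017],[-0.018,0.0018,-0.0025],[-0.024,0.0024,-0.0034],[-0.03,0.003,-0.0042],[-0.03,0.003,-0.0042]],"twist":[[0,0,0],[0,0,0],[0,0,0],[0,0,0],[0,0,0],[0,0,0]],"grip":[1,1,1,1,1,1]}' && python3 - <<'E'
from h import *
n,o="scene",(255,120)
im=optics.grab_frame(n);cv2.imwrite("pics/i.png",cv2.resize(cv2.cvtColor(im[o[1]:o[1]+115,o[0]:o[0]+115],cv2.COLOR_RGB2BGR),None,fx=4,fy=4))
E
```

```text
time: 15.78
tool_pos: [0.4973, 0.1264, 0.1597]
tcp_rot: [-180.0, 8.0, 174.4]
wrist_force: [0.7, -1.0, 5.0]
finger_gap: 0.0138
grip_force: 109.2
```

View pics/i.png

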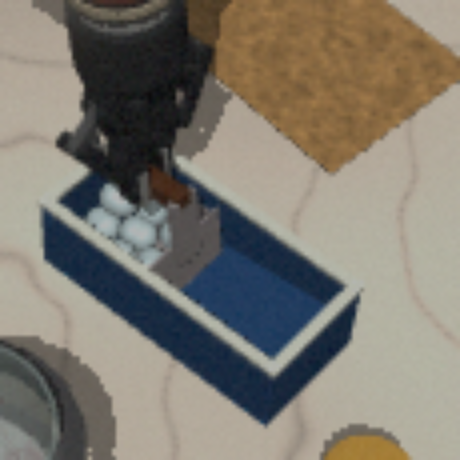

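```bash
python3 -m pendant '{"xyz":[[0.0226,-0.0022,0.0085],[0.0458,-0.0045,0.0123],[0.0717,-0.007,0.012],[0.0717,-0.007,0.014],[0.0717,-0.007,0.03],[0.0717,-0.007,0.06],[0.0717,-0.007,0.11],[0.0717,-0.007,0.14],[0.0717,-0.007,0.14]],"twist":[[0.9,9,0],[1.8,18,0],[2.7,28,0],[2.7,28,0],[2.7,28,0],[2.7,28,0],[2.7,28,0],[2.7,28,0],[2.7,28,0]],"grip":[1,1,1,1,1,1,1,1,1]}' && python3 - <<'E'
from h import *
out=[]
for n,o in(("scene",(245,100)),("top",(150,170))):
    im=optics.grab_frame(n);out.append(cv2.resize(cv2.cvtColor(im[o[1]:o[1]+125,o[0]:o[0]+125],cv2.COLOR_RGB2BGR),None,fx=3.2,fy=3.2))
cv2.imwrite("pics/j.png",np.hstack(out))
E
```

```text
time: 16.95
tool_pos: [0.5693, 0.1197, 0.3043]
tcp_rot: [180.0, -19.6, 174.5]
wrist_force: [0.4, -0.4, -3.5]
finger_gap: 0.0138
grip_force: 108.2
```

View pics/j.png

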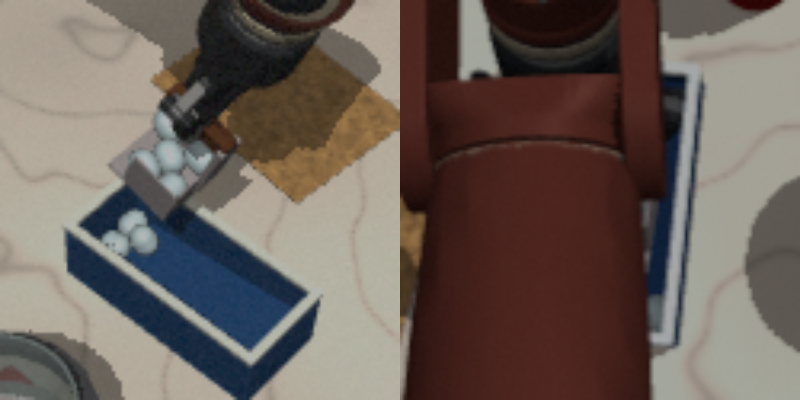

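About 6 pieces are in the scoop, including one at its left front edge; 3 remain in the trough's −x corner area.

```bash
python3 - <<'E'
from h import *
np.set_printoptions(precision=4,suppress=True)
B=np.array([.5436,-.1274,np.radians(-5.6)])
p0=np.array([.5693,.1197,.3043])
A=tcp_for_lip(.02,0,.175,-20,B);print("A",A-p0)
for t in range(-10,61,10): print(t,tcp_for_lip(.02,0,.168,t,B)-A)
E
```

```text
A [ 0.074  -0.2569 -0.0026]
-10 [-0.0231  0.0023  0.005 ]
0 [-0.0479  0.0047  0.0128]
10 [-0.0737  0.0072  0.0161]
20 [-0.0997  0.0098  0.0149]
30 [-0.1251  0.0123  0.0092]
40 [-0.1491  0.0146 -0.0009]
50 [-0.171   0.0168 -0.015 ]
60 [-0.1901  0.0186 -0.0328]
```

```bash
python3 -m pendant '{"xyz":[[0.006,-0.02,0.01],[0.018,-0.06,0.02],[0.03,-0.1,0.02],[0.042,-0.145,0.02],[0.054,-0.19,0.02],[0.065,-0.23,0.02],[0.073,-0.252,0.01],[0.074,-0.257,0],[0.074,-0.257,0],[0.074,-0.257,0]],"twist":[[0,0,0],[0,0,0],[0,0,0],[0,0,0],[0,0,0],[0,0,0],[0,0,0],[0,0,0],[0,0,0],[0,0,0]],"grip":[1,1,1,1,1,1,1,1,1,1]}' && python3 - <<'E'
from h import *
n,o="scene",(185,130)
im=optics.grab_frame(n);cv2.imwrite("pics/k.png",cv2.resize(cv2.cvtColor(im[o[1]:o[1]+160,o[0]:o[0]+160],cv2.COLOR_RGB2BGR),None,fx=3,fy=3))
E
```

```text
time: 18.3
tool_pos: [0.6434, -0.1364, 0.2995]
tcp_rot: [-180.0, -20.1, 174.5]
wrist_force: [0.2, -0.4, -2.5]
finger_gap: 0.0142
grip_force: 108.4
```

View pics/k.png

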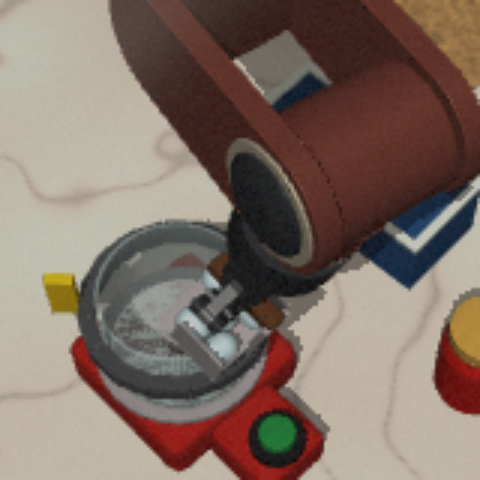

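The loaded scoop is over the bowl's +x half, and its lip is near the axis. Now I tip it out.

```bash
python3 -m pendant '{"xyz":[[-0.023,0.002,0.007],[-0.048,0.005,0.014],[-0.074,0.007,0.017],[-0.1,0.01,0.016],[-0.125,0.012,0.01],[-0.149,0.015,0],[-0.171,0.017,-0.014],[-0.18,0.018,-0.022],[-0.18,0.018,-0.022],[-0.18,0.018,-0.022]],"twist":[[-1,-10,0],[-2,-19.9,0],[-2.9,-29.9,0],[-3.9,-39.8,0],[-4.9,-49.8,0],[-5.9,-59.7,0],[-6.8,-69.7,0],[-7.3,-74.6,0],[-7.3,-74.6,0],[-7.3,-74.6,0]],"grip":[1,1,1,1,1,1,1,1,1,1]}' && python3 - <<'E'
from h import *
n,o="scene",(185,130)
im=optics.grab_frame(n);cv2.imwrite("pics/l.png",cv2.resize(cv2.cvtColor(im[o[1]:o[1]+160,o[0]:o[0]+160],cv2.COLOR_RGB2BGR),None,fx=3,fy=3))
E
```

```text
time: 19.6
tool_pos: [0.4642, -0.1196, 0.2796]
tcp_rot: [-179.9, 54.9, 174.5]
wrist_force: [-0.7, 0.1, -1.5]
finger_gap: 0.0137
grip_force: 108.6
```

View pics/l.png

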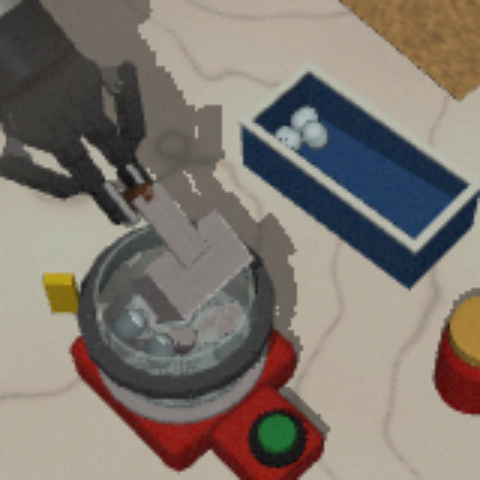

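Ice is in the bowl and the scoop looks empty. In the trough 3 pieces are visible at about pixels (286,170), (281,176) and (290,174).

```bash
python3 -m pendant '{"xyz":[[0.02,-0.002,0.025],[0.045,-0.005,0.04],[0.07,-0.007,0.05],[0.09,-0.009,0.055],[0.111,-0.011,0.058],[0.111,-0.011,0.058]],"twist":[[1,10,0],[2,20,0],[3,30,0],[3.9,40,0],[4.6,46.8,0],[4.6,46.8,0]],"grip":[1,1,1,1,1,1]}' && python3 - <<'E'
from h import *
np.set_printoptions(precision=4,suppress=True)
c,s=np.cos(TR[2]),np.sin(TR[2])
optics.grab_frame("scene")
r=optics.outline_of("scene","ice0")
for e in [(286.3,170),(281,175.7),(289.7,174.3)]:
    q=back("scene",e,.022)[:2]-TR[:2];print(c*q[0]+s*q[1],-s*q[0]+c*q[1])
print([(round(d["p"],2),d["extent"]) for d in r])
r=optics.outline_of("top","ice0") if optics.grab_frame("top") is not None else 0
print([(round(d["p"],2),d["extent"]) for d in r])
E
```

```text
time: 20.4
tool_pos: [0.578, -0.1309, 0.336]
tcp_rot: [-180.0, 7.9, 174.5]
wrist_force: [-0.2, 0.1, -1.7]
finger_gap: 0.014
grip_force: 108.5
-0.08675537384153982 0.021472857101482036
-0.08417680792997262 -0.004556388988080282
-0.06882232841111166 0.016519425022436703
[(0.53, [277.9, 170.3, 284.3, 181.1]), (0.49, [288.4, 173.4, 295.2, 178.3]), (0.44, [223.4, 233.0, 234.6, 247.1])]
[(0.64, [204.6, 264.0, 212.1, 269.6]), (0.63, [214.5, 260.8, 227.2, 272.4]), (0.62, [208.0, 251.9, 220.1, 265.1]), (0.6, [226.8, 260.4, 231.7, 277.5]), (0.57, [327.9, 229.7, 336.3, 243.5]), (0.38, [327.5, 248.8, 335.4, 252.7])]
```

```bash
python3 -m pendant '{"xyz":[[0.002,0.05,0],[0.004,0.11,0],[0.006,0.17,0],[0.008,0.23,0],[0.008,0.245,-0.03],[0.008,0.245,-0.08],[0.008,0.245,-0.12],[0.008,0.245,-0.134],[0.008,0.245,-0.134]],"twist":[[0,0,0],[0,0,0],[0,0,0],[0,0,0],[0,0,0],[0,0,0],[0,0,0],[0,0,0],[0,0,0]],"grip":[1,1,1,1,1,1,1,1,1]}'
```

```text
time: 21.72
tool_pos: [0.582, 0.114, 0.2017]
tcp_rot: [-180.0, 7.8, 174.4]
wrist_force: [0.5, -0.1, -1.8]
finger_gap: 0.0141
grip_force: 108.7
```

```bash
python3 -m pendant '{"xyz":[[0,0,-0.02],[0,0,-0.03],[0,0,-0.0315],[0,0,-0.0315]],"twist":[[0,0,0],[0,0,0],[0,0,0],[0,0,0]],"grip":[1,1,1,1]}' && python3 -m pendant '{"xyz":[[-0.01,0.001,-0.0014],[-0.02,0.002,-0.0028],[-0.03,0.003,-0.0042],[-0.04,0.004,-0.0056],[-0.05,0.005,-0.007],[-0.058,0.0058,-0.0081],[-0.065,0.0065,-0.0091],[-0.072,0.0072,-0.0101],[-0.079,0.0079,-0.0111],[-0.085,0.0085,-0.0119]],"twist":[[0,0,0],[0,0,0],[0,0,0],[0,0,0],[0,0,0],[0,0,0],[0,0,0],[0,0,0],[0,0,0],[0,0,0]],"grip":[1,1,1,1,1,1,1,1,1,1]}'
```

```text
time: 22.22
tool_pos: [0.583, 0.1139, 0.1721]
tcp_rot: [-179.9, 7.9, 174.4]
wrist_force: [-5.2, -1.6, 7.0]
finger_gap: 0.0137
grip_force: 110.1
time: 23.48
tool_pos: [0.4985, 0.1226, 0.16]
tcp_rot: [-180.0, 8.1, 174.4]
wrist_force: [2.4, -8.5, 18.6]
finger_gap: 0.0135
grip_force: 112.2
```

```bash
python3 -m pendant '{"xyz":[[-0.004,0.0004,0.0005],[-0.009,0.0009,0],[-0.014,0.0014,-0.0007],[-0.019,0.0019,-0.0014],[-0.023,0.0023,-0.002],[-0.023,0.0023,-0.002]],"twist":[[0,0,0],[0,0,0],[0,0,0],[0,0,0],[0,0,0],[0,0,0]],"grip":[1,1,1,1,1,1]}' && python3 - <<'E'
from h import *
n,o="scene",(245,120)
im=optics.grab_frame(n);cv2.imwrite("pics/m.png",cv2.resize(cv2.cvtColor(im[o[1]:o[1]+105,o[0]:o[0]+105],cv2.COLOR_RGB2BGR),None,fx=4,fy=4))
E
```

```text
time: 24.22
tool_pos: [0.4746, 0.125, 0.1566]
tcp_rot: [-180.0, 7.9, 174.4]
wrist_force: [1.8, -2.0, 7.1]
finger_gap: 0.0138
grip_force: 109.6
```

View pics/m.png

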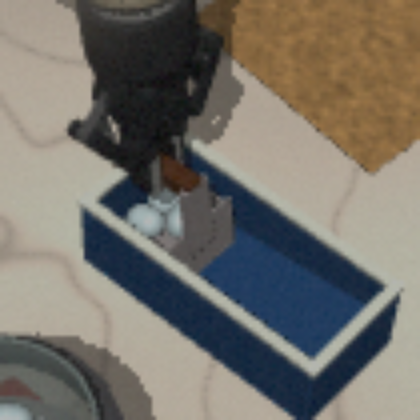

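Pieces are in the scoop mouth with the lip close to the end wall. I'll advance a little more and then tilt and lift.

```bash
python3 -m pendant '{"xyz":[[-0.003,0.0003,-0.0004],[-0.005,0.0005,-0.0007],[-0.005,0.0005,-0.0007]],"twist":[[0,0,0],[0,0,0],[0,0,0]],"grip":[1,1,1]}' && python3 -m pendant '{"xyz":[[0.0226,-0.0022,0.0085],[0.0458,-0.0045,0.0123],[0.0717,-0.007,0.012],[0.0717,-0.007,0.014],[0.0717,-0.007,0.03],[0.0717,-0.007,0.06],[0.0717,-0.007,0.11],[0.0717,-0.007,0.14],[0.0717,-0.007,0.14]],"twist":[[0.9,9,0],[1.8,18,0],[2.7,28,0],[2.7,28,0],[2.7,28,0],[2.7,28,0],[2.7,28,0],[2.7,28,0],[2.7,28,0]],"grip":[1,1,1,1,1,1,1,1,1]}' && python3 - <<'E'
from h import *
n,o="scene",(225,90)
im=optics.grab_frame(n);cv2.imwrite("pics/n.png",cv2.resize(cv2.cvtColor(im[o[1]:o[1]+130,o[0]:o[0]+130],cv2.COLOR_RGB2BGR),None,fx=4,fy=4))
E
```

```text
time: 24.65
tool_pos: [0.4714, 0.1256, 0.1567]
tcp_rot: [179.9, 8.3, 174.3]
wrist_force: [9.2, -0.2, 0.9]
finger_gap: 0.0137
grip_force: 109.0
time: 25.78
tool_pos: [0.5408, 0.119, 0.2996]
tcp_rot: [-180.0, -19.9, 174.5]
wrist_force: [-0.2, 0.0, -2.9]
finger_gap: 0.014
grip_force: 109.6
```

View pics/n.png

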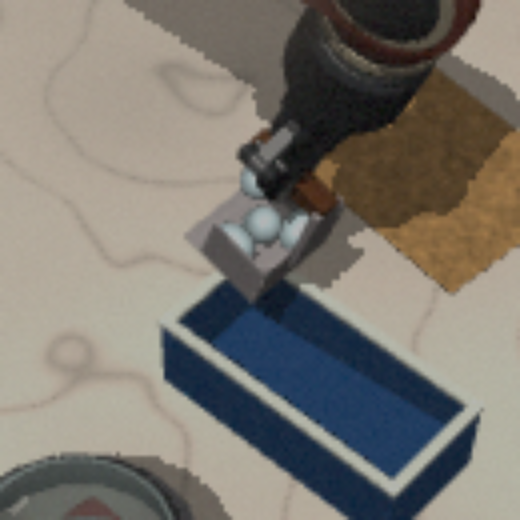

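All 4 remaining pieces are in the scoop and the visible trough is empty. I move to the bowl and dump as before.

```bash
python3 -m pendant '{"xyz":[[0.008,-0.02,0.012],[0.024,-0.06,0.022],[0.04,-0.1,0.022],[0.058,-0.145,0.022],[0.076,-0.19,0.022],[0.092,-0.23,0.022],[0.101,-0.252,0.012],[0.1025,-0.256,0.002],[0.1025,-0.256,0.002],[0.1025,-0.256,0.002]],"twist":[[0,0,0],[0,0,0],[0,0,0],[0,0,0],[0,0,0],[0,0,0],[0,0,0],[0,0,0],[0,0,0],[0,0,0]],"grip":[1,1,1,1,1,1,1,1,1,1]}'
```

```text
time: 27.08
tool_pos: [0.6435, -0.1361, 0.2975]
tcp_rot: [-179.9, -20.3, 174.5]
wrist_force: [0.8, 1.4, -2.2]
finger_gap: 0.0136
grip_force: 109.4
```

```bash
python3 -m pendant '{"xyz":[[-0.023,0.002,0.009],[-0.048,0.005,0.016],[-0.074,0.007,0.019],[-0.1,0.01,0.018],[-0.125,0.012,0.012],[-0.149,0.015,0.002],[-0.171,0.017,-0.012],[-0.18,0.018,-0.02],[-0.18,0.018,-0.02],[-0.18,0.018,-0.02]],"twist":[[-1,-10,0],[-2,-19.9,0],[-2.9,-29.9,0],[-3.9,-39.8,0],[-4.9,-49.8,0],[-5.9,-59.7,0],[-6.8,-69.7,0],[-7.3,-74.6,0],[-7.3,-74.6,0],[-7.3,-74.6,0]],"grip":[1,1,1,1,1,1,1,1,1,1]}' && python3 -m pendant '{"xyz":[[0,0,0],[0.02,-0.002,0.025],[0.045,-0.005,0.04],[0.07,-0.007,0.05],[0.09,-0.009,0.055],[0.111,-0.011,0.058],[0.12,-0.012,0.058],[0.12,-0.012,0.058]],"twist":[[0,0,0],[1,10,0],[2,20,0],[3,30,0],[3.9,40,0],[5,50,0],[5.4,54.7,0],[5.4,54.7,0]],"grip":[1,1,1,1,1,1,1,1]}'
```

```text
time: 28.32
tool_pos: [0.4644, -0.1192, 0.2795]
tcp_rot: [-179.9, 54.7, 174.5]
wrist_force: [-0.3, 0.8, -1.8]
finger_gap: 0.0137
grip_force: 109.6
time: 29.32
tool_pos: [0.5861, -0.1315, 0.3353]
tcp_rot: [-180.0, -0.3, 174.4]
wrist_force: [0.1, 0.0, -1.8]
finger_gap: 0.0138
grip_force: 109.5
```

```bash
python3 -m pendant '{"xyz":[[-0.1,0.51,0],[-0.1,0.51,0],[-0.1,0.51,0],[-0.1,0.51,0],[-0.1,0.51,0],[-0.1,0.51,0],[-0.1,0.51,0],[-0.1,0.51,0],[-0.1,0.51,0],[-0.1,0.51,0]],"twist":[[0,0,0],[0,0,0],[0,0,0],[0,0,0],[0,0,0],[0,0,0],[0,0,0],[0,0,0],[0,0,0],[0,0,0]],"grip":[1,1,1,1,1,1,1,1,1,1]}' && python3 - <<'E'
from h import *
np.set_printoptions(precision=4,suppress=True)
print(sensors.get_state()["tool_pos"])
ims={n:optics.grab_frame(n) for n in("scene","top")}
for n in ims:
    for q in("ice0","scoop"):
        r=optics.outline_of(n,q);print(n,q,[(round(d["p"],2),np.round(np.mean(np.argwhere(d["mask"])[:,::-1],0),0)) for d in r])
# bright pixels inside trough in scene image
im=ims["scene"];h=cv2.cvtColor(im,cv2.COLOR_RGB2HSV)
c,s=np.cos(TR[2]),np.sin(TR[2])
for n in ims:
    P=np.array([[-.098,-.04,.008],[-.098,.04,.008],[.098,.04,.034],[.098,-.04,.034]])
    W=np.c_[TR[0]+c*P[:,0]-s*P[:,1],TR[1]+s*P[:,0]+c*P[:,1],P[:,2]]
    m=np.zeros((420,560),np.uint8);cv2.fillConvexPoly(m,proj(n,W).astype(np.int32),1)
    h=cv2.cvtColor(ims[n],cv2.COLOR_RGB2HSV);b=(m>0)&(h[...,1]<90)&(h[...,2]>60);b=cv2.erode(b.astype(np.uint8),np.ones((3,3)))
    print(n,"pale px on trough floor",b.sum(),np.argwhere(b)[:,::-1].mean(0) if b.sum() else "",m.sum())
E
```

```text
time: 30.58
tool_pos: [0.4833, 0.3793, 0.3357]
tcp_rot: [-180.0, -0.3, 174.5]
wrist_force: [1.1, -0.6, -2.6]
finger_gap: 0.0137
grip_force: 109.5
[0.4833 0.3793 0.3357]
scene ice0 [(0.52, array([248., 225.])), (0.47, array([260., 237.])), (0.44, array([231., 237.])), (0.43, array([246., 235.]))]
scene scoop [(0.92, array([343.,  80.]))]
top ice0 [(0.64, array([306., 242.])), (0.61, array([333., 218.])), (0.61, array([318., 250.])), (0.6, array([315., 238.])), (0.54, array([328., 248.])), (0.48, array([333., 229.])), (0.39, array([308., 223.]))]
top scoop [(0.74, array([ 91., 253.])), (0.3, array([261., 155.]))]
scene pale px on trough floor 118 [307.3136 197.6102] 1548
top pale px on trough floor 21 [234.    252.619] 2582
```

The trough is empty; every ice detection is inside the bowl. I'll set the scoop down.

```bash
python3 -m pendant '{"xyz":[[0,0,-0.05],[0,0,-0.1],[0,0,-0.15],[0,0,-0.175],[0,0,-0.182],[0,0,-0.182]],"twist":[[0,0.3,0],[0,0.3,0],[0,0.3,0],[0,0.3,0],[0,0.3,0],[0,0.3,0]],"grip":[1,1,1,1,1,1]}' && python3 -m pendant '{"xyz":[[0,0,-0.002],[0,0,-0.004],[0,0,-0.004]],"twist":[[0,0,0],[0,0,0],[0,0,0]],"grip":[1,1,1]}'
```

```text
time: 31.62
tool_pos: [0.4844, 0.3783, 0.1543]
tcp_rot: [-180.0, -0.6, 174.3]
wrist_force: [0.0, 0.4, -1.0]
finger_gap: 0.0135
grip_force: 109.5
time: 32.0
tool_pos: [0.4847, 0.3789, 0.1512]
tcp_rot: [180.0, -0.5, 174.4]
wrist_force: [0.5, -1.4, 2.4]
finger_gap: 0.0136
grip_force: 110.0
```

```bash
python3 -m pendant '{"xyz":[[0,0,0],[0,0,0],[0,0,0],[0,0,0.03],[0,0,0.08],[0,0,0.14],[0,0,0.17],[-0.05,-0.25,0.17],[-0.05,-0.25,0.17],[-0.05,-0.25,0.17]],"twist":[[0,0,0],[0,0,0],[0,0,0],[0,0,0],[0,0,0],[0,0,0],[0,0,0],[0,0,0],[0,0,0],[0,0,0]],"grip":[-1,-1,-1,-1,-1,-1,-1,-1,-1,-1]}' && python3 - <<'E'
from h import *
np.set_printoptions(precision=4,suppress=True)
b=masks("lid");print("lid",fit("lid",[.4725,-.40],0,False,ms=b))
print("scoop",fit("scoop",[.484,.378,-.1],.004,grab=False))
E
```

```text
time: 33.25
tool_pos: [0.4463, 0.1932, 0.3196]
tcp_rot: [-179.9, -0.6, 174.4]
wrist_force: [1.4, -0.9, 0.4]
finger_gap: 0.0853
grip_force: 0.0
lid (array([ 0.4733, -0.3992,  0.0575]), np.float64(0.0396074723532297), {'scene': 0.78, 'top': 0.82})
scoop (array([0.5148, 0.3433, 0.0362]), np.float64(0.12320319100632793), {'scene': 0.57})
```

```bash
python3 -m pendant '{"xyz":[[0.027,-0.592,0],[0.027,-0.592,0],[0.027,-0.592,0],[0.027,-0.592,0],[0.027,-0.592,0],[0.027,-0.592,0],[0.027,-0.592,0],[0.027,-0.592,0],[0.027,-0.592,0],[0.027,-0.592,0]],"twist":[[0,0,0],[0,0,0],[0,0,0],[0,0,0],[0,0,0],[0,0,0],[0,0,0],[0,0,0],[0,0,0],[0,0,0]],"grip":[-1,-1,-1,-1,-1,-1,-1,-1,-1,-1]}' && python3 - <<'E'
from h import *
np.set_printoptions(precision=4,suppress=True)
ms=masks("scoop");print("scoop",fit("scoop",[.484,.378,-.1],.004,ms=ms),fit("scoop",[.51,.343,-.1],.004,ms=ms))
print("lid",fit("lid",[.4733,-.399],0,False,grab=False))
m=masks("mat",False)
u={n:(m[n][0]|ms[n][0],1) for n in m if n in ms}
H={}
for n in u:
    im=np.zeros((420,560),np.uint8);cv2.fillConvexPoly(im,cv2.convexHull(np.argwhere(m[n][0])[:,::-1].astype(np.int32)),1);H[n]=(im>0,1)
print("mat",fit("mat",[.485,.376,-.19],ms=H))
E
```

```text
time: 34.8
tool_pos: [0.4751, -0.3997, 0.3187]
tcp_rot: [-180.0, -0.6, 174.3]
wrist_force: [1.1, 0.1, -0.0]
finger_gap: 0.0857
grip_force: 0.0
scoop (array([0.5137, 0.3443, 0.01  ]), np.float64(0.5517295923062764), {'scene': 0.72, 'top': 0.71}) (array([ 0.5133,  0.3433, -0.0227]), np.float64(0.5531289991583753), {'scene': 0.72, 'top': 0.71})
lid (array([ 0.4722, -0.3993,  0.143 ]), np.float64(0.05138572037826389), {'scene': 0.72, 'top': 0.76})
mat (array([ 0.4853,  0.3755, -0.195 ]), np.float64(0.03415356742309), {'scene': 1, 'top': 1})
```

```bash
python3 - <<'E'
from h import *
np.set_printoptions(precision=4,suppress=True)
for n in("scene","top"):
    im=optics.grab_frame(n)
    for d in optics.outline_of(n,"scoop"):
        m=d["mask"];print(n,round(d["p"],2),d["extent"],m.sum(),fit("scoop",[.51,.343,-.1,.3],.004,ms={n:(m,1)})[:2])
    print("pred extents old/new",[ (lambda s:(np.argwhere(s>.5)[:,::-1].min(0),np.argwhere(s>.5)[:,::-1].max(0),(s>.5).sum()))(sil(n,PARTS["scoop"],p,.004)) for p in((.4847,.379,-.1),(.5137,.3443,0))])
    h=cv2.cvtColor(im,cv2.COLOR_RGB2HSV)
    P=cv2.dilate((sil(n,PARTS["mat"],[.4853,.3755,-.195],0)>.5).astype(np.uint8),np.ones((15,15)))
    g=(P>0)&(h[...,1]<60)&(h[...,2]<150);k=cv2.connectedComponentsWithStats(cv2.erode(g.astype(np.uint8),np.ones((2,2))));print([(s[:5],c) for s,c in zip(k[2][1:],k[3][1:]) if s[4]>30])
E
```

```text
scene 0.71 [321.2, 117.0, 348.7, 148.5] 596 (array([0.5132, 0.3447, 0.0373]), np.float64(0.12639302117334406))
scene 0.19 [121.8, 289.5, 181.7, 348.7] 2504 (array([ 0.51 ,  0.343, -0.1  ]), np.float64(1.0))
pred extents old/new [(array([317, 102]), array([349, 141]), np.int64(658)), (array([319, 113]), array([350, 152]), np.int64(690))]
[(array([321, 127,  29,  25, 403], dtype=int32), array([336.196 , 138.9107]))]
top 0.83 [114.5, 232.6, 150.2, 263.4] 964 (array([ 0.5133,  0.3417, -0.0169]), np.float64(0.05323487441809682))
pred extents old/new [(array([ 98, 244]), array([135, 277]), np.int64(1025)), (array([114, 232]), array([148, 264]), np.int64(1034))]
[(array([  73,  211,   96,  107, 2474], dtype=int32), array([121.3116, 263.2765])), (array([121, 234,  28,  31, 582], dtype=int32), array([137.0292, 250.8368])), (array([117, 239,   2,  18,  32], dtype=int32), array([117.4375, 246.625 ]))]
```

The scoop was knocked to about (0.513, 0.342), but it stands upright and is wholly on the mat. On to the lid.

```bash
python3 -m pendant '{"xyz":[[-0.002,0,-0.06],[-0.002,0,-0.12],[-0.002,0,-0.18],[-0.002,0,-0.215],[-0.002,0,-0.226],[-0.002,0,-0.226],[-0.002,0,-0.226]],"twist":[[0,0.6,0],[0,0.6,0],[0,0.6,0],[0,0.6,0],[0,0.6,0],[0,0.6,0],[0,0.6,0]],"grip":[-1,-1,-1,-1,-1,-1,-1]}' && python3 -m pendant '{"xyz":[[0,0,0],[0,0,0],[0,0,0],[0,0,0],[0,0,0],[0,0,0]],"twist":[[0,0,0],[0,0,0],[0,0,0],[0,0,0],[0,0,0],[0,0,0]],"grip":[1,1,1,1,1,1]}' 60
```

```text
time: 36.28
tool_pos: [0.4732, -0.3985, 0.0962]
tcp_rot: [-179.7, -1.0, 174.4]
wrist_force: [1.6, 0.1, 0.5]
finger_gap: 0.0856
grip_force: 0.0
time: 37.02
tool_pos: [0.4723, -0.3977, 0.0942]
tcp_rot: [-179.8, -1.2, 174.4]
wrist_force: [-0.4, 0.0, 3.9]
finger_gap: 0.0238
grip_force: 59.5
```

```bash
python3 -m pendant '{"xyz":[[0,0,0.06],[0,0,0.12],[0,0,0.18],[0,0,0.2],[0.015,0.055,0.2],[0.03,0.11,0.2],[0.045,0.17,0.2],[0.06,0.23,0.2],[0.071,0.27,0.2],[0.071,0.27,0.2]],"twist":[[0,0,0],[0,0,0],[0,0,0],[0,0,0],[0,0,0],[0,0,0],[0,0,0],[0,0,0],[0,0,0],[0,0,0]],"grip":[1,1,1,1,1,1,1,1,1,1]}' && python3 - <<'E'
from h import *
np.set_printoptions(precision=4,suppress=True)
s=sensors.get_state();print(s["tool_pos"],s["tcp_rot"],s["finger_gap"])
print("lid",fit("lid",[s["tool_pos"][0],s["tool_pos"][1]],s["tool_pos"][2]-.0942,False))
E
```

```text
time: 38.28
tool_pos: [0.5426, -0.1245, 0.2908]
tcp_rot: [-180.0, -1.4, 174.6]
wrist_force: [-0.8, -1.0, -2.4]
finger_gap: 0.0242
grip_force: 59.7
[ 0.5426 -0.1245  0.2908] [-179.9607   -1.4316  174.6054] 0.024165810147021714
lid (array([ 0.5426, -0.1264,  0.1019]), np.float64(0.48822147946214595), {'scene': 0.96, 'top': 0.84})
```

```bash
python3 -m pendant '{"xyz":[[0.001,-0.003,-0.02],[0.001,-0.003,-0.04],[0.001,-0.003,-0.048],[0.001,-0.003,-0.051],[0.001,-0.003,-0.051]],"twist":[[0,0.2,0],[0,-0.2,0],[0,-0.2,0],[0,-0.2,0],[0,-0.2,0]],"grip":[1,1,1,1,1]}' && python3 -m pendant '{"xyz":[[0,0,-0.002],[0,0,-0.004],[0,0,-0.004]],"twist":[[0,0,0],[0,0,0],[0,0,0]],"grip":[1,1,1]}'
```

```text
time: 39.1
tool_pos: [0.5441, -0.1306, 0.2428]
tcp_rot: [-179.9, -1.0, 174.3]
wrist_force: [0.5, 0.7, -1.1]
finger_gap: 0.0241
grip_force: 59.7
time: 39.48
tool_pos: [0.544, -0.1303, 0.2386]
tcp_rot: [-179.9, -1.0, 174.4]
wrist_force: [-0.6, 0.9, -1.7]
finger_gap: 0.024
grip_force: 59.7
```

```bash
python3 -m pendant '{"xyz":[[0,0.002,-0.002],[0,0.002,-0.004],[0,0.002,-0.004]],"twist":[[0,0,0],[0,0,0],[0,0,0]],"grip":[1,1,1]}'
```

```text
time: 39.85
tool_pos: [0.5442, -0.1281, 0.2361]
tcp_rot: [-179.9, -1.0, 174.4]
wrist_force: [-2.7, 2.2, 4.6]
finger_gap: 0.0239
grip_force: 60.6
```

```bash
python3 -m pendant '{"xyz":[[0,0,0],[0,0,0],[0,0,0],[0,0,0],[0,0,0.03],[0,0,0.07],[0,0,0.08],[0,0,0.08]],"twist":[[0,0,0],[0,0,0],[0,0,0],[0,0,0],[0,0,0],[0,0,0],[0,0,0],[0,0,0]],"grip":[-1,-1,-1,-1,-1,-1,-1,-1]}' 20 && python3 -m pendant '{"xyz":[[0.05,-0.006,0],[0.1,-0.012,0],[0.132,-0.018,0],[0.132,-0.018,-0.03],[0.132,-0.018,-0.08],[0.132,-0.018,-0.12],[0.132,-0.018,-0.14],[0.132,-0.018,-0.14]],"twist":[[0,10,0],[0,11,0],[0,11,0],[0,11,0],[0,11,0],[0,11,0],[0,11,0],[0,11,0]],"grip":[1,1,1,1,1,1,1,1]}'
```

```text
time: 40.85
tool_pos: [0.5442, -0.1284, 0.315]
tcp_rot: [-179.9, -0.9, 174.4]
wrist_force: [-0.8, 0.4, 0.5]
finger_gap: 0.0855
grip_force: 0.0
time: 41.85
tool_pos: [0.6747, -0.146, 0.1716]
tcp_rot: [-178.9, -12.2, 174.2]
wrist_force: [0.6, 0.0, -0.5]
finger_gap: -0.0001
grip_force: 0.0
```

```bash
python3 - <<'E'
from h import *
np.set_printoptions(precision=4,suppress=True)
ms=masks("lid")
for z in(.142,.148): print("lid",z,fit("lid",[.5436,-.1274],z,False,ms=ms),[fit("lid",[.5436,-.1274],z,False,ms={n:ms[n]})[:2] for n in ms])
m=masks("start_button",False);print({n:(v[0].sum(),np.argwhere(v[0])[:,::-1].mean(0),v[1]) for n,v in m.items()})
E
```

```text
lid 0.142 (array([ 0.5448, -0.1305,  0.1604]), np.float64(0.5739322625829464), {'scene': 0.9, 'top': 0.5}) [(array([ 0.5449, -0.1305,  0.0768]), np.float64(0.20200999116505347)), (array([ 0.5668, -0.1734,  0.3741]), np.float64(0.9425771169942145))]
lid 0.148 (array([ 0.547 , -0.1325,  0.0603]), np.float64(0.5781040612956312), {'scene': 0.9, 'top': 0.5}) [(array([ 0.5474, -0.1315,  0.1242]), np.float64(0.21059394401164822)), (array([ 0.5661, -0.1775,  0.4087]), np.float64(0.9433112144531846))]
{'scene': (np.int64(73), array([278.3014, 275.2603]), 0.43)}
```

```bash
python3 -m pendant '{"xyz":[[0.003,0,-0.02],[0.003,0,-0.036],[0.003,0,-0.04],[0.003,0,-0.04]],"twist":[[0,0,0],[0,0,0],[0,0,0],[0,0,0]],"grip":[1,1,1,1]}' && python3 -m pendant '{"xyz":[[0,0,-0.003],[0,0,-0.006],[0,0,-0.006]],"twist":[[0,0,0],[0,0,0],[0,0,0]],"grip":[1,1,1]}'
```

```text
time: 42.65
tool_pos: [0.6785, -0.1462, 0.1342]
tcp_rot: [-178.8, -12.1, 174.2]
wrist_force: [-2.5, 0.2, 4.6]
finger_gap: -0.0001
grip_force: 2.2
time: 43.02
tool_pos: [0.6789, -0.1462, 0.1329]
tcp_rot: [-178.8, -12.1, 174.2]
wrist_force: [-8.8, 2.4, 19.3]
finger_gap: 0.0
grip_force: 9.9
```

```bash
python3 - <<'E'
from h import *
# initial images: triangulate green button top
U={}
ax=(.5436,-.1274)
for n in("scene","top"):
    im=cv2.imread(f"pics/a_{n}.png");h=cv2.cvtColor(im,cv2.COLOR_BGR2HSV);m=((h[...,0]>50)&(h[...,0]<75)&(h[...,1]>150)&(h[...,2]>70))
    yy,xx=np.nonzero(m);p=proj(n,[.66,-.145,.055])[0];k=np.hypot(xx-p[0],yy-p[1])<20;U[n]=(xx[k].mean(),yy[k].mean());print(n,U[n],k.sum(),np.ptp(xx[k]),np.ptp(yy[k]))
for z in(.045,.05,.055,.06,.065,.07): print(z,back("scene",U["scene"],z)[:2]-back("top",U["top"],z)[:2],back("top",U["top"],z)[:2])
print(sensors.get_state()["wrist_force"])
E
```

```text
scene (np.float64(276.8103448275862), np.float64(273.9741379310345)) 116 12 12
top (np.float64(327.7473684210526), np.float64(187.82105263157894)) 95 10 10
0.045 [-0.0099756  0.0105398] [ 0.66538024 -0.14933222]
0.05 [-0.00739437  0.00816356] [ 0.66414117 -0.14869015]
0.055 [-0.00481315  0.00578732] [ 0.6629021  -0.14804809]
0.06 [-0.00223193  0.00341107] [ 0.66166304 -0.14740602]
0.065 [0.0003493  0.00103483] [ 0.66042397 -0.14676395]
0.07 [ 0.00293052 -0.00134141] [ 0.6591849  -0.14612188]
[-8.76994184  2.42860183 19.29050292]
```

The button top was at z≈0.066 when out; the tip's lower edge is now about 0.059 at 19 N, so it is fully down. Hold, then retreat.

```bash
python3 -m pendant '{"xyz":[[0,0,-0.002],[0,0,-0.002],[0,0,-0.002],[0,0,-0.002]],"twist":[[0,0,0],[0,0,0],[0,0,0],[0,0,0]],"grip":[1,1,1,1]}' && python3 -m pendant '{"xyz":[[0,0,0.03],[0,0,0.08],[0,0,0.14],[0,0,0.19],[-0.05,0.05,0.2],[-0.1,0.1,0.2],[-0.15,0.15,0.2],[-0.2,0.2,0.2],[-0.23,0.25,0.2],[-0.23,0.3,0.2]],"twist":[[0,0,0],[0,0,0],[0,0,0],[0,0,0],[0,-11,0],[0,-11,0],[0,-11,0],[0,-11,0],[0,-11,0],[0,-11,0]],"grip":[1,1,1,1,1,1,1,1,1,1]}' && python3 - <<'E'
from h import *
np.set_printoptions(precision=4,suppress=True)
print(sensors.get_state()["tool_pos"])
ms=masks("lid")
for z in(.136,.142,.148): print("lid",z,fit("lid",[.5436,-.1274],z,False,ms=ms))
for n in("scene","top"): print(n,[(round(d["p"],2),np.mean(np.argwhere(d["mask"])[:,::-1],0).round()) for d in optics.outline_of(n,"ice0")])
m=masks("scoop",False);print("scoop",fit("scoop",[.5133,.342,0],.004,ms=m))
E
```

```text
time: 43.52
tool_pos: [0.679, -0.1463, 0.1327]
tcp_rot: [-178.8, -12.1, 174.2]
wrist_force: [-11.9, 3.4, 26.0]
finger_gap: 0.0002
grip_force: 12.9
time: 44.78
tool_pos: [0.4499, 0.1423, 0.3259]
tcp_rot: [-179.9, -1.0, 174.3]
wrist_force: [1.1, 0.3, -0.3]
finger_gap: -0.0001
grip_force: 0.0
[0.4499 0.1423 0.3259]
lid 0.136 (array([ 0.5445, -0.1294,  0.0283]), np.float64(0.055302211916044675), {'scene': 0.95, 'top': 0.62})
lid 0.142 (array([ 0.5447, -0.13  ,  0.0985]), np.float64(0.03700616470189427), {'scene': 0.95, 'top': 0.62})
lid 0.148 (array([ 0.5448, -0.1301,  0.0876]), np.float64(0.051313988532232124), {'scene': 0.95, 'top': 0.62})
scene [(0.38, array([254., 262.])), (0.34, array([336., 134.]))]
top []
scoop (array([0.5126, 0.3463, 0.0535]), np.float64(0.13446533530402494), {'scene': 0.86})
```

```bash
python3 -m pendant '{"xyz":[[-0.03,-0.06,0],[-0.05,-0.12,0],[-0.05,-0.18,0],[-0.05,-0.24,0],[-0.05,-0.3,0],[-0.05,-0.36,0],[-0.05,-0.36,0]],"twist":[[0,0,0],[0,0,0],[0,0,0],[0,0,0],[0,0,0],[0,0,0],[0,0,0]],"grip":[1,1,1,1,1,1,1]}' && python3 - <<'E'
from h import *
np.set_printoptions(precision=4,suppress=True)
ms=masks("scoop");print("scoop",fit("scoop",[.5133,.342,0],.004,ms=ms))
for n in("scene","top"):
    im=optics.grab_frame(n);a=cv2.cvtColor(cv2.imread(f"pics/a_{n}.png"),cv2.COLOR_BGR2RGB)
    ice=a[176:180,290:294] if n=="scene" else a[237:241,209:213]
    for nm,I,p in(("start",a,(.488,.384,-.436)),("now",im,(.5133,.342,0.))):
        s=cv2.erode((sil(n,PARTS["scoop"],p,.004)>.9).astype(np.uint8),np.ones((3,3)))>0
        v=I[s].mean(1);print(n,nm,np.percentile(v,[10,50,75,90,98]))
    print("ice ref",ice.reshape(-1,3).mean(0))
    print(n,"ice",[(round(d["p"],2),np.mean(np.argwhere(d["mask"])[:,::-1],0).round()) for d in optics.outline_of(n,"ice0")])
E
```

```text
time: 46.05
tool_pos: [0.4006, -0.2231, 0.3262]
tcp_rot: [-179.9, -1.1, 173.9]
wrist_force: [-0.8, 0.4, -0.2]
finger_gap: -0.0
grip_force: 0.0
scoop (array([0.5143, 0.3435, 0.0333]), np.float64(0.08080957628016), {'scene': 0.91, 'top': 0.89})
scene start [ 45.4667  73.3333  76.3333 116.5333 118.9067]
scene now [ 41.6667  80.3333 120.6667 124.8    126.16  ]
ice ref [127.125 140.625 143.75 ]
scene ice []
top start [26.6667 54.3333 85.6667 93.     94.6333]
top now [ 28.3333  61.3333 102.25   105.     106.    ]
ice ref [114.875  126.1875 129.75  ]
top ice []
```

```bash
python3 -c "
from cell import ticket
print(ticket.finish_job())"
```

```text
the job is handed in; nothing more can be done
None
```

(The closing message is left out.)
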